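# Hang the washed soap pail on the draining hook

### The job

Raise the pail's flat-lying bail upright while the pail stays standing on the table, then lift the pail by the bail and carry it upright to the twin hook of the draining stand: set the bar gently down on the two prongs, between their upturned tips and the keepers, slide it back along them under the keepers until it is fully home, and let go. The hook's height is not known, so feel for it; never press on the stand harder than about 15 N, and leave the bottles and the jar alone.

Things in the scene. Friction and masses are not known exactly. Their poses are not given: they have to be found in the camera images.
- pail: Small round steel pail, open at the top, 112 mm high, 92 mm wide at the foot, 120 mm at the rim, 0.35 to 0.75 kg with its bail. Origin: centre of its underside; z up. The bail's hinge line runs along the pail's y axis, 100 mm above the origin; lying flat, the bail points to the pail's +x.
- bail (a joint): Pail's swing bail, rad: 0 = flat (a stop holds it level, 100 mm above the table, out over the pail's +x side), 1.57 = upright, up to 3.1 = flat on the other side. Slightly stiff: near upright it just stays. Two 6 mm wires, from ears 68 mm either side of the pail's axis, carry the grip bar.
- bail_bar (a point): Centre of the bail's grey grip bar: a round tube, 10 mm thick, 108 mm long, turning easily on its wire, parallel to the hinge line and 115 mm from it (axes turn with the bail; bar along y). Lying flat its centre is 55 mm from the rim: open the fingers to about 60 mm at most to go down either side of it.
- stand: Fixed draining stand: drip tray 170 x 200 x 12 mm, behind it a telescopic post (115 mm back) with a twin hook. Origin: on the table, straight below where the middle of the bar must end; z up, x from prong tips back to the post. Two level round 10 mm prongs run along x at y = -34 and +34 mm; the bar goes across both, along y, gripped between them, the bail's wires outside: bring it in over the tips from the front. Cross bar at x = 84 mm.
- drop (a point): Point on the table straight below the middle of the prongs' open part, 42 mm in front of the stand's origin. The bar's centre can come down freely from 16 mm before to 17 mm behind it. The upturned tips (74 to 81 mm before the origin) rise 26 mm above the prongs' top face. HEIGHT IS NOT MEASURED: the top face is anywhere from 235 to 285 mm above the table (bar centre 5 mm higher).
- seat (a point): Same point as the stand's origin. Above it, on each prong, a keeper: a rod, the back stop (bar home against it: centre at x = 0, up to +5 under load), with a nose reaching forward to x = -17 mm, its underside 16 mm over the prong's top face (6 mm play for the bar), sloping up to 52 mm over that face. Sprung hook: pushed down or back it gives about 1 mm per 1.5 N, moving back and down together at 45 deg. Over 20 N on the stand is too hard.
- squeeze: White squeeze bottle, bystander, 52 mm wide, 110 mm high; origin: centre of its underside.
- blue_bottle: Blue glass bottle with black cap, bystander, 60 mm wide, 110 mm high; origin: centre of its underside.
- jar: Small colourant jar with white cap, bystander, 48 mm wide, 55 mm high; origin: centre of its underside.
Not all that is in view belongs to the job. Several things have the shape of the pail; the one meant has the colours described above.

How it is judged:
By the outcome, as a careful person would: the job done as asked, in the order asked, and still so for the second after the job is handed in, with the robot touching nothing.
It also fails if it takes over 72 s, if anything falls off the work surface, if the arm or the gripper's body presses on something with over 40 N, if the wrist force passes 120 N, or if a joint passes its speed limit or range.

### The arm

A 6-joint arm with a two-finger parallel gripper is mounted at the origin on the work surface. World frame = base frame: x ahead of the robot, y to its left, z up, the work surface at z = 0. Lengths are in mm, angles in rad, forces in N, time in s.
With the tool pointing down it reaches from about 300 to 775 mm from the base axis. Payload 14.6 kg.
Tool frame: the origin (TCP) lies midway between the tips of the shut fingers; the grasp point (between the pads) lies 19 mm behind it; z points along the fingers, y is the line along which they close (so a half turn about z gives the same grasp; the last joint's range is limited). The gripper opens to 94 mm and grips with 3 to 60 N. Pads are 16 mm wide; open, the fingers measure 119 mm over their backs; the gripper's body (75 mm by 177 mm) begins 78 mm behind the grasp point.
Start: joints at [1.084, 0.3, 1.521, -0, 1.321, -0.067], TCP at [224.164, 502.235, 205.446] pointing down, gripper open.
Joint ranges: [-3.03, 3.03], [-0.79, 2.21], [0.23, 2.52], [-1.04, 4.18], [0, 3.07], [-2.55, 2.55]. Speed limits (rad/s): [2.22, 2.22, 2.57, 3.14, 3.14, 3.14].

### API

Orientations are given as [roll, pitch, yaw] about the fixed x, y, z axes, in that order (R = Rz(yaw) Ry(pitch) Rx(roll)).
In Python, from cell import manip, camera gives the robot as it stands.
- The arm moves only by the tool move_arm, never from a script. Its arguments are lists of equal length, an entry for each row: "dp": the shift along the world's x, y, z in mm, a list of three; "rotation": the turn, a rotation vector about the world's x, y, z in rad, a list of three; "hand": the opening, from 0 (shut) to 1 (fully open). A call has 1 to 10 rows; each row shifts and turns the commanded pose from where the row before left it; what a row does not reach is not made up. A row lasts 1/8 s, in which the tool goes at most 62.5 mm and 10.7 degrees, less where a joint would pass 70% of its speed; a pose out of reach is approached as far as the arm can. A call with a gripper value outside its range is refused whole. The fingers move at their own pace and stop on an object; "newtons" is the grip in N (left out, the last holds). Time passes only in rows, so rows that do not move let the fingers close. It gives the time, the measured TCP pose, the force, the opening and the grip force at its end, in the units of the state.
- manip.read_state(): the state, without advancing time (a new reading comes with each control period).
- camera(name): name is "scene" or "top"; returns a dict with "image" (480x640x3 uint8, red, green, blue), "fx", "fy", "cx", "cy" (pixels), "k1" (the pictures are not rectified: a ray, as slopes to the right and down, at radius r is drawn at 1 + k1 r^2 times it, then the intrinsics apply), "R" (3x3) and "t" (3): a world point X has camera coordinates R X + t. Camera axes: x right, y down, z forward; pixel columns grow to the right and rows downward; lengths in mm; the calibration is good to about 2 mm. A picture is of the moment at which its call begins. There is no depth.
- manip.sign_off(): hands the job in; it is judged then, once.
The state is a dict: "clock": time; "joints": joint angles; "qd": joint speeds; "effort": joint torques, N m; "eef_pos": TCP position; "eef_rot": TCP orientation; "wrist_force": force on the tool from outside, world axes, zero at the start; "moment": the same for the moment, N m; "finger_gap": finger opening in mm; "finger_force": force on a finger pad.
Only numpy, scipy, OpenCV 4.12 (cv2) and the standard library are available. Lean on these libraries where they do the work, as an engineer would, in place of code of your own. Each camera call takes 0.05 s, during which the arm holds its last target. There are 200 camera calls.

## Working session

There is one attempt and no reset: what is moved stays moved. The work goes in short steps, Python scripts to look and compute and a tool call to move; the robot and the scene stay as the last step left them, time stands still between calls to the robot, and variables do not carry over. Pictures are saved under pics/ and viewed, at most 10 in all, crops included, and the job is handed in when it is done.

Besides the shell and the picture viewer there is one more tool, called after "Emit:" as name(argument=value, ...) on one line, values as JSON. move_arm: Moves the arm, as the interface text tells. Its arguments: {"type":"object","properties":{"dp":{"type":"array","items":{"type":"array","items":{"type":"number"}}},"rotation":{"type":"array","items":{"type":"array","items":{"type":"number"}}},"hand":{"type":"array","items":{"type":"number"}},"newtons":{"type":"number"}},"required":["dp","rotation","hand"]}

```bash
mkdir -p pics
cat > h.py <<'E'
import numpy as np,cv2
from cell import manip,camera
def K(c): return np.array([[c['fx'],0,c['cx']],[0,c['fy'],c['cy']],[0,0,1.]])
def D(c): return np.array([c['k1'],0,0,0.])
def proj(c,X):
    R=np.array(c['R']);t=np.array(c['t'])
    Y=np.atleast_2d(X)@R.T+t; s=Y[:,:2]/Y[:,2:]; r2=(s**2).sum(1,keepdims=True); s=s*(1+c['k1']*r2)
    return s*[c['fx'],c['fy']]+[c['cx'],c['cy']]
def ray(c,uv):
    s=cv2.undistortPoints(np.array([[uv]],float),K(c),D(c))[0,0]
    R=np.array(c['R']);t=np.array(c['t']); return -R.T@t, R.T@np.array([s[0],s[1],1])
def atz(c,uv,z):
    o,d=ray(c,uv); return o+d*(z-o[2])/d[2]
def tri(c1,u1,c2,u2):
    o1,d1=ray(c1,u1);o2,d2=ray(c2,u2)
    A=np.stack([d1,-d2],1); s=np.linalg.lstsq(A,o2-o1,rcond=None)[0]
    p,q=o1+d1*s[0],o2+d2*s[1]; return (p+q)/2,np.linalg.norm(p-q)
def save(c,f,crop=None,k=1):
    im=c['image'][:,:,::-1]
    if crop: x0,y0,x1,y1=crop; im=im[y0:y1,x0:x1]
    cv2.imwrite(f,cv2.resize(im,None,fx=k,fy=k,interpolation=cv2.INTER_CUBIC))
E
python3 - <<'E'
from h import *
import pickle
for n in('scene','top'):
    c=camera(n);pickle.dump(c,open(n+'.pkl','wb'));save(c,f'pics/{n}.png')
    print(n,-np.array(c['R']).T@c['t'],c['fx'],c['k1'])
print(manip.read_state())
E
```

```text
scene [1203.05472451  109.35031569  919.73180492] 553.8038960971974 -0.02499924667763577
top [ 320.33898108  -98.25598962 1244.12656509] 462.7297238285144 -0.07898175828606732
{'clock': 0.1, 'joints': array([ 1.08435502e+00,  3.00414825e-01,  1.52154556e+00,  3.77120559e-05,
        1.32070275e+00, -6.65879127e-02]), 'qd': array([ 0.00065932, -0.001412  , -0.00296517, -0.00089482, -0.00106036,
        0.00028226]), 'effort': array([ 2.23722054e-03, -5.32651806e+01, -3.53275144e+01,  7.10355537e-02,
        2.35978479e-02, -9.18530054e-05]), 'eef_pos': array([224.06626714, 502.0181538 , 204.93222738]), 'eef_rot': array([-3.14052698e+00, -1.07676213e-04,  2.72172985e+00]), 'wrist_force': array([-0.73994343,  0.27143345, -0.40015117]), 'moment': array([-0.02102526, -0.04137405, -0.01442851]), 'finger_force': 0.0, 'finger_gap': 94.31687574379265}
```

View pics/scene.png

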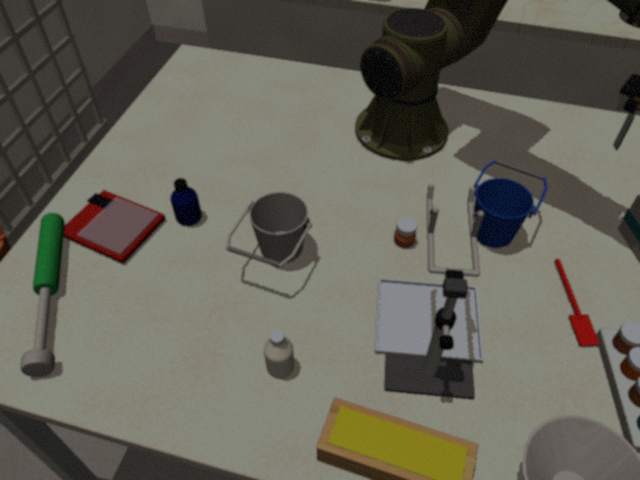

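View pics/top.png

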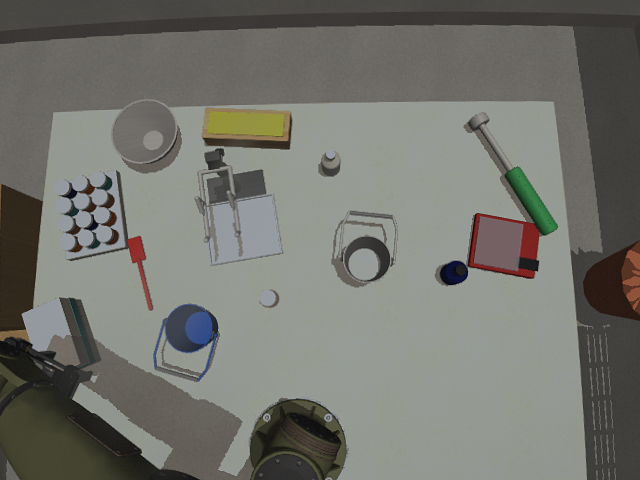

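Pail-shaped candidates in the top view are a grey steel pail at (367,258), a blue pail at (190,328) and a grey bowl at (145,131). The steel pail with the grey bail fits the description: it has steel colour and a grey bar, while the blue one has the wrong colour and the bowl has no bail. The stand is at (240,215) top and (445,300) scene. I'll confirm with enlarged crops.

Run:
```python
from h import *
import pickle
T=pickle.load(open('top.pkl','rb'));S=pickle.load(open('scene.pkl','rb'))
def cr(c,x,y,w,h,k): return cv2.resize(c['image'][y:y+h,x:x+w,::-1],None,fx=k,fy=k,interpolation=cv2.INTER_CUBIC)
a=cr(T,320,195,100,100,4);b=cr(S,220,180,100,125,4)
cv2.imwrite('pics/pail.png',np.hstack([np.vstack([a,np.zeros((100,400,3),'u1')]),b]))
a=cr(T,190,140,100,140,4);b=cr(S,370,180,120,168,3.3333)
cv2.imwrite('pics/stand.png',np.hstack([a,b]))
```

```text
(no output)
```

View pics/pail.png

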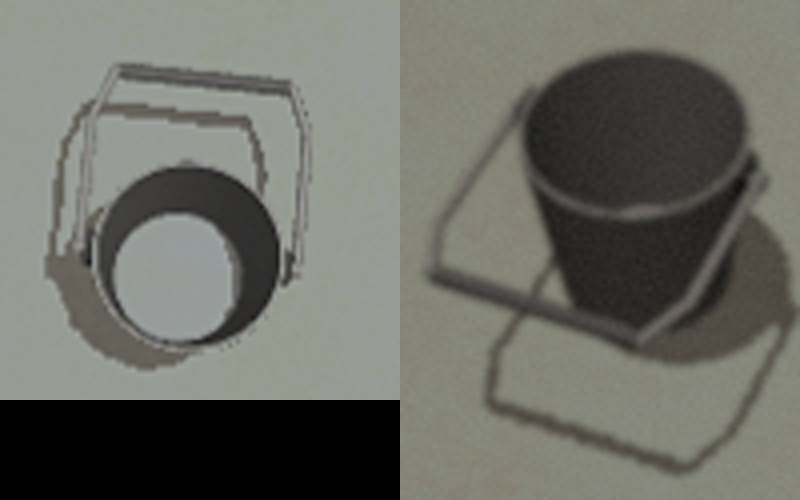

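View pics/stand.png

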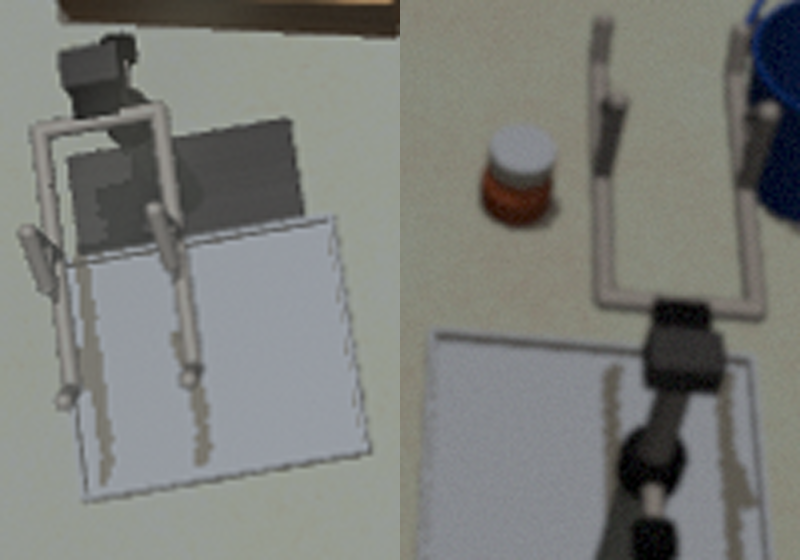

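The steel pail is confirmed: grey bail lying flat, bar from (349,212) to (394,217) in top and (228,248) to (280,265) in scene. The stand's prong tips point at the robot, at top (207,239) and (238,234), with the cross bar at the back.

Run:
```python
from h import *
import pickle
np.set_printoptions(precision=1,suppress=True)
T=pickle.load(open('top.pkl','rb'));S=pickle.load(open('scene.pkl','rb'))
P={}
for n,a,b in [('barR',(393.75,217),(228,248.25)),('barL',(348.75,212.5),(279.5,265.5)),
 ('crossR',(230,167),(430.9,269.4)),('crossL',(199.5,172),(477.4,273.6)),
 ('tipR',(237.75,234.25),(430.6,185.4)),('tipL',(206.75,239.5),(472,188.4)),('keepR',(228.5,192),(435,209.5)),('keepL',(196.5,198),(480.5,212))]:
    P[n],e=tri(T,a,S,b);print(n,P[n],e)
print('bar@100',atz(T,(393.75,217),100),atz(T,(348.75,212.5),100))
print('rim@112',atz(T,(367,259.5),112)); print('scene rim',atz(S,(220+(635-400)/4,180+133/4),112))
print('ears',atz(T,(392.5,265),100),atz(T,(341.2,259.5),100))
tr=[atz(T,p,12) for p in [(190+85/4,140+500/4),(190+370/4,140+450/4),(190+335/4,140+218/4),(190+66/4,140+265/4)]]
print('tray',np.array(tr),np.mean(tr,0))
bc=(P['barR']+P['barL'])/2; print('barlen',np.linalg.norm(P['barR']-P['barL']),bc)
for n in ('tip','cross','keep'):
    m=(P[n+'R']+P[n+'L'])/2; d=P[n+'L']-P[n+'R'];print(n,m,np.linalg.norm(d),np.degrees(np.arctan2(-d[0],d[1])))
d=P['crossR']+P['crossL']-P['tipR']-P['tipL'];print(np.degrees(np.arctan2(d[1],d[0])),np.linalg.norm(d)/2)
for n,p in [('jar',(268,297)),('squeeze',(331,160)),('blue',(454,272))]: print(n,atz(T,p,50))
```

```text
barR [ 581.4 -250.    97. ] 2.799567791723028
barL [ 595.3 -138.    97.2] 1.1749237490060866
crossR [664.5 132.6 262.7] 1.7196653481431978
crossL [654.3 201.3 263.3] 1.3031566212324226
tipR [506.3 106.3 285.3] 1.70953799908357
tipL [495.7 173.2 285.8] 2.55481392196332
keepR [590.9 121.  315.9] 0.42920782286707015
keepL [579.  188.4 317.2] 0.3396733047526755
bar@100 [ 581.2 -250.9  100. ] [ 594.5 -137.4  100. ]
rim@112 [ 472.1 -179.7  112. ]
scene rim [ 479.  -177.6  112. ]
ears [ 459.1 -243.5  100. ] [ 474.6 -116.3  100. ]
tray [[475.6 234.3  12. ]
 [507.5  40.4  12. ]
 [670.   65.7  12. ]
 [639.9 253.2  12. ]] [573.2 148.4  12. ]
barlen 112.79108079699192 [ 588.4 -194.    97.1]
tip [501.  139.8 285.6] 67.71405744297746 8.940284606867491
cross [659.4 167.  263. ] 69.4968661095278 8.443291416528291
keep [584.9 154.7 316.6] 68.44406307584114 10.093439756465159
9.744655721118097 162.24957633074052
jar [386.   73.1  50. ]
squeeze [753.4 -94.   50. ]
blue [ 444.7 -408.6   50. ]
```

Pail centre is about (474,-180) with yaw -0.12, and the bar centre is at (588,-194,100). The rim gives the same centre to within 5 mm. The stand origin is about (577,153) with yaw 0.165, and the prong tops are at roughly z 260. Moving over the bar.

Emit:
move_arm(dp=[[0,0,47],[0,0,48],[26,-50,0],[26,-50,0],[26,-50,0],[26,-50,0],[26,-50,0],[26,-50,0],[26,-50,0],[26,-50,0]], rotation=[[0,0,-0.127],[0,0,-0.127],[0,0,-0.127],[0,0,-0.127],[0,0,-0.127],[0,0,-0.127],[0,0,-0.127],[0,0,-0.127],[0,0,-0.127],[0,0,-0.127]], hand=[0.62,0.62,0.62,0.62,0.62,0.62,0.62,0.62,0.62,0.62], newtons=30)

```text
clock: 1.35
eef_pos: [432.6, 100.4, 300.4]
eef_rot: [-3.142, -0.0, 1.448]
wrist_force: [0.7, 0.4, 0.0]
finger_gap: 58.3
finger_force: 0.0
```

Emit:
move_arm(dp=[[26,-50,0],[26,-50,0],[26,-50,0],[26,-50,0],[26,-49,0],[26,-49,0],[0,0,-40],[0,0,-40],[0,0,0],[0,0,0]], rotation=[[0,0,0],[0,0,0],[0,0,0],[0,0,0],[0,0,0],[0,0,0],[0,0,0],[0,0,0],[0,0,0],[0,0,0]], hand=[0.62,0.62,0.62,0.62,0.62,0.62,0.62,0.62,0.62,0.62])

```text
clock: 2.6
eef_pos: [588.7, -195.8, 222.3]
eef_rot: [3.14, 0.0, 1.452]
wrist_force: [0.2, -0.1, 0.4]
finger_gap: 58.3
finger_force: 0.0
```

Emit:
move_arm(dp=[[0,2,-35],[0,0,-35],[0,0,-35],[0,0,-18],[0,0,-18],[0,0,0]], rotation=[[0,0,0],[0,0,0],[0,0,0],[0,0,0],[0,0,0],[0,0,0]], hand=[0.62,0.62,0.62,0.62,0.62,0.62])

```text
clock: 3.35
eef_pos: [588.1, -193.7, 79.2]
eef_rot: [-3.141, -0.0, 1.452]
wrist_force: [0.1, 0.9, 0.8]
finger_gap: 58.3
finger_force: 0.0
```

Run:
```python
from h import *
c=camera('scene');d=camera('top')
a=cv2.resize(c['image'][170:320,200:330,::-1],(520,600),interpolation=2)
save(c,'pics/x.png')
cv2.imwrite('pics/g1.png',a);s=manip.read_state();print(s['eef_pos'],s['wrist_force'])
```

```text
[ 588.69001424 -193.93928546   80.51598449] [ 0.43315977 -0.3060786   0.04013144]
```

View pics/g1.png

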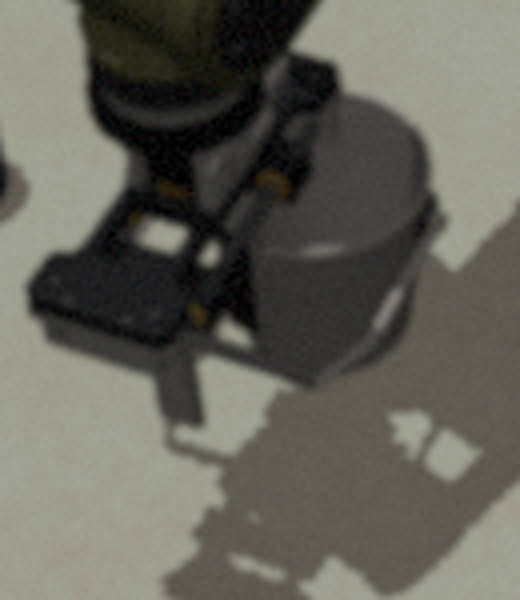

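The fingers straddle the bar: the front finger is at about (245,270) full-frame, with the bar passing behind it, and nothing is touching. Closing.

Emit:
move_arm(dp=[[0,0,0],[0,0,0],[0,0,0],[0,0,0],[0,0,0],[0,0,0]], rotation=[[0,0,0],[0,0,0],[0,0,0],[0,0,0],[0,0,0],[0,0,0]], hand=[0.3,0.15,0,0,0,0], newtons=20)

```text
clock: 4.2
eef_pos: [588.3, -193.8, 79.5]
eef_rot: [3.141, 0.0, 1.452]
wrist_force: [2.0, -0.1, 0.0]
finger_gap: 9.4
finger_force: 20.0
```

Emit:
move_arm(dp=[[-1.4,0.2,18],[-4.2,0.5,17.5],[-6.9,0.8,16.7],[-9.4,1.1,15.4],[-11.6,1.4,13.7],[0,0,0]], rotation=[[0,0,0],[0,0,0],[0,0,0],[0,0,0],[0,0,0],[0,0,0]], hand=[0,0,0,0,0,0])

```text
clock: 4.95
eef_pos: [554.3, -189.9, 162.2]
eef_rot: [3.14, 0.0, 1.452]
wrist_force: [-1.5, 0.0, -2.4]
finger_gap: 9.4
finger_force: 20.0
```

Emit:
move_arm(dp=[[-13.6,1.6,11.5],[-15.3,1.8,9.2],[-16.6,2.0,6.5],[-17.4,2.1,3.8],[0,0,0]], rotation=[[0,0,0],[0,0,0],[0,0,0],[0,0,0],[0,0,0]], hand=[0,0,0,0,0])

```text
clock: 5.58
eef_pos: [492.0, -182.4, 192.9]
eef_rot: [3.139, 0.001, 1.452]
wrist_force: [2.2, 0.1, 7.5]
finger_gap: 9.2
finger_force: 20.0
```

Emit:
move_arm(dp=[[0,0,1.5],[0,0,0]], rotation=[[0,0,0],[0,0,0]], hand=[0,0,0])

```text
invalid input
```

Emit:
move_arm(dp=[[0,0,1.5],[0,0,0]], rotation=[[0,0,0],[0,0,0]], hand=[0,0])

```text
clock: 5.82
eef_pos: [492.0, -182.3, 193.0]
eef_rot: [-3.141, -0.0, 1.452]
wrist_force: [-0.6, 0.2, 1.6]
finger_gap: 9.4
finger_force: 20.0
```

Emit:
move_arm(dp=[[-9,1.1,1],[-8,1,0.2],[0,0,0],[0,0,0]], rotation=[[0,0,0],[0,0,0],[0,0,0],[0,0,0]], hand=[0,0,0,0], newtons=30)

```text
clock: 6.32
eef_pos: [474.7, -180.2, 194.4]
eef_rot: [-3.141, -0.0, 1.452]
wrist_force: [-0.2, -0.3, -0.0]
finger_gap: 9.0
finger_force: 30.0
```

Run:
```python
from h import *
c=camera('scene');d=camera('top')
a=cv2.resize(c['image'][110:310,200:360,::-1],(400,500),interpolation=2)
b=cv2.resize(d['image'][180:305,320:420,::-1],(400,500),interpolation=2)
cv2.imwrite('pics/g2.png',np.hstack([a,b]));s=manip.read_state();print(s['eef_pos'],s['wrist_force'])
```

```text
[ 474.79691669 -180.20765788  194.38237484] [ 0.95533217 -0.41221937 -0.6528931 ]
```

View pics/g2.png

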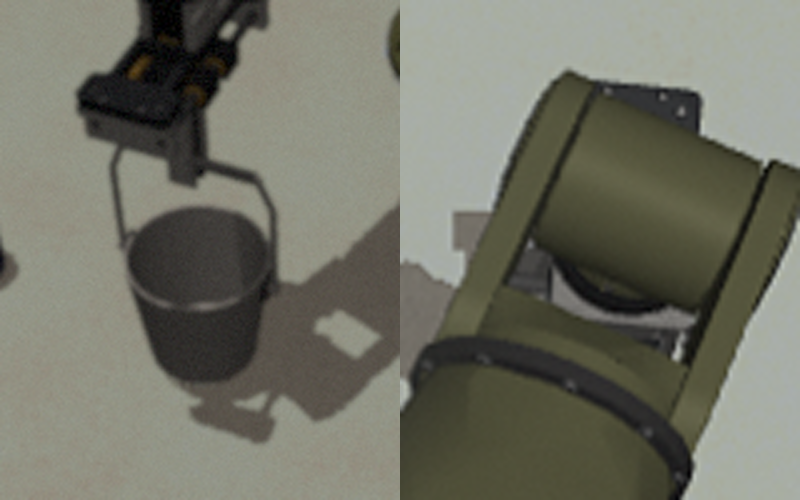

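The bail is upright (bar across the fingers at about (275,175) full-frame scene), the pail is standing, and there is no load. Lifting now, gently.

Emit:
move_arm(dp=[[0,0,2],[0,0,4],[0,0,10],[0,0,16],[0,0,20],[0,0,22],[0,0,20],[0,0,12],[0,0,6],[0,0,0]], rotation=[[0,0,0],[0,0,0],[0,0,0],[0,0,0],[0,0,0],[0,0,0],[0,0,0],[0,0,0],[0,0,0],[0,0,0]], hand=[0,0,0,0,0,0,0,0,0,0])

```text
clock: 7.68
eef_pos: [474.7, -180.2, 306.4]
eef_rot: [-3.141, -0.0, 1.452]
wrist_force: [-0.3, 0.6, -6.6]
finger_gap: 9.2
finger_force: 30.0
```

Emit:
move_arm(dp=[[-1.5,4,0],[-1.5,8,0],[-1.5,12,0],[-1.5,16,0],[-1.5,20,0],[-1.5,20,0],[-1.5,20,0],[-1.5,20,0],[-1.5,20,0],[-1.5,20,0]], rotation=[[0,0,0.0142],[0,0,0.0142],[0,0,0.0142],[0,0,0.0142],[0,0,0.0142],[0,0,0.0142],[0,0,0.0142],[0,0,0.0142],[0,0,0.0142],[0,0,0.0142]], hand=[0,0,0,0,0,0,0,0,0,0])

```text
clock: 8.93
eef_pos: [459.4, -18.6, 306.6]
eef_rot: [3.141, -0.0, 1.595]
wrist_force: [0.1, -0.4, -7.0]
finger_gap: 8.4
finger_force: 30.0
```

Emit:
move_arm(dp=[[-1.5,20,0],[-1.5,20,0],[-1.5,20,0],[-1.5,20,0],[-1.5,20,0],[-1.5,18,0],[-1.5,14,0],[-1.5,10,0],[-1.5,6,0],[-1.5,3,0]], rotation=[[0,0,0.0142],[0,0,0.0142],[0,0,0.0142],[0,0,0.0142],[0,0,0.0142],[0,0,0.0142],[0,0,0.0142],[0,0,0.0142],[0,0,0.0142],[0,0,0.0142]], hand=[0,0,0,0,0,0,0,0,0,0])

```text
clock: 10.18
eef_pos: [444.7, 131.0, 306.4]
eef_rot: [-3.142, 0.0, 1.737]
wrist_force: [-0.0, 0.1, -5.7]
finger_gap: 9.1
finger_force: 30.0
```

Run:
```python
from h import *
c=camera('scene');d=camera('top')
a=cv2.resize(c['image'][80:330,350:520,::-1],(408,600),interpolation=2)
b=cv2.resize(d['image'][130:280,180:278,::-1],(392,600),interpolation=2)
cv2.imwrite('pics/g3.png',np.hstack([a,b]));s=manip.read_state();print(s['eef_pos'],s['eef_rot'],s['wrist_force'])
```

```text
[444.6602246  130.84226144 306.43909198] [-3.14151362e+00  2.41017468e-05  1.73633072e+00] [-0.4381738  -0.24494732 -6.56666149]
```

View pics/g3.png

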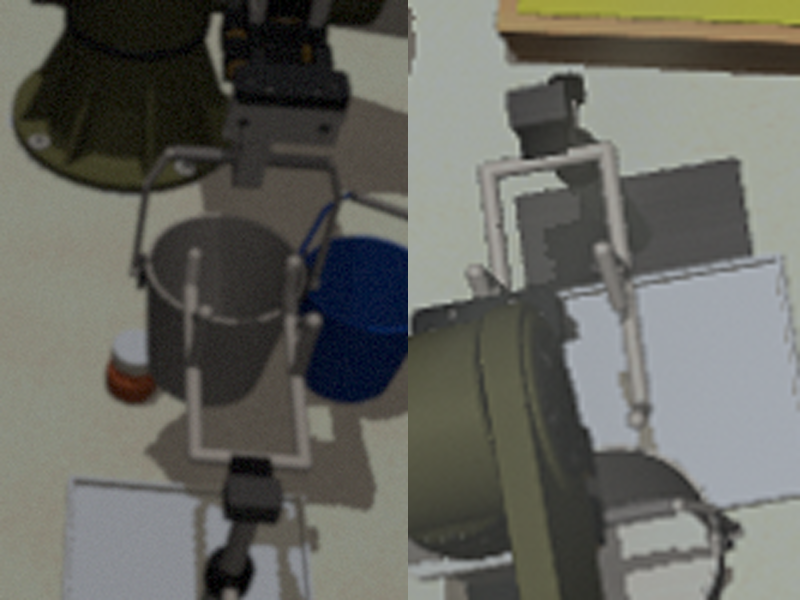

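The pail hangs upright in front of the tips, the bar spans both prongs (scene crop: prongs at 193 and 293, bar 165–335), and the weight is about 6.6 N. Moving over the open part.

Emit:
move_arm(dp=[[5,1,0],[10,1.6,0],[14,2.3,0],[16,2.6,0],[16,2.6,0],[14,2.3,0],[10,1.6,0],[6,1.2,0],[0,0,0],[0,0,0]], rotation=[[0,0,0],[0,0,0],[0,0,0],[0,0,0],[0,0,0],[0,0,0],[0,0,0],[0,0,0],[0,0,0],[0,0,0]], hand=[0,0,0,0,0,0,0,0,0,0])

```text
clock: 11.52
eef_pos: [535.6, 146.0, 306.6]
eef_rot: [3.142, -0.0, 1.736]
wrist_force: [0.4, 0.2, -6.2]
finger_gap: 8.9
finger_force: 30.0
```

Emit:
move_arm(dp=[[0,0,-8],[0,0,-10],[0,0,-8],[0,0,-5],[0,0,-4],[0,0,-3],[0,0,0],[0,0,0]], rotation=[[0,0,0],[0,0,0],[0,0,0],[0,0,0],[0,0,0],[0,0,0],[0,0,0],[0,0,0]], hand=[0,0,0,0,0,0,0,0])

```text
clock: 12.52
eef_pos: [535.8, 146.1, 268.7]
eef_rot: [3.141, -0.0, 1.736]
wrist_force: [0.2, 0.2, -5.8]
finger_gap: 9.1
finger_force: 30.0
```

Run:
```python
from h import *
c=camera('scene')
a=cv2.resize(c['image'][100:300,360:520,::-1],(480,600),interpolation=2)
cv2.imwrite('pics/g4.png',a)
f=[]
for i in range(6): camera('top'); s=manip.read_state(); f.append(s['wrist_force'])
print(s['eef_pos'],s['eef_rot'],np.mean(f,0),np.std(f,0))
```

```text
[535.7670533  146.06495169 268.47686747] [ 3.14154702e+00 -1.03135434e-05  1.73584041e+00] [-0.16077373  0.05408955 -6.33616128] [0.2968218  0.63751621 0.29302089]
```

View pics/g4.png

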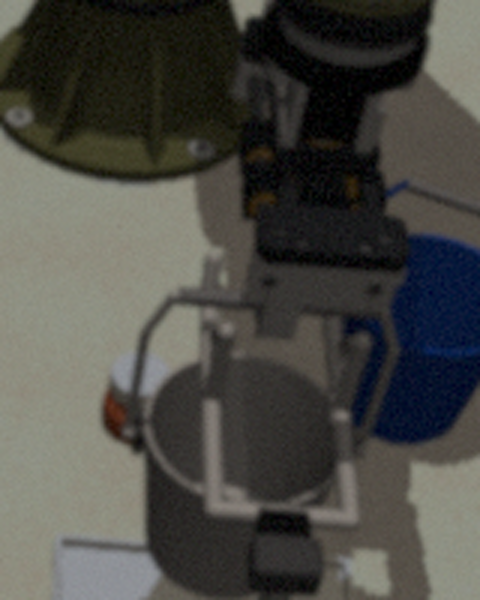

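The bar lies across both prongs (crop 212 and 340) with the wires outside at 150 and 390. Feeling downward in small steps.

Emit:
move_arm(dp=[[0,0,-2],[0,0,-2],[0,0,-2],[0,0,-2],[0,0,-2],[0,0,0]], rotation=[[0,0,0],[0,0,0],[0,0,0],[0,0,0],[0,0,0],[0,0,0]], hand=[0,0,0,0,0,0])

```text
clock: 13.62
eef_pos: [535.7, 146.0, 258.3]
eef_rot: [-3.141, 0.0, 1.736]
wrist_force: [-0.3, -0.7, -6.1]
finger_gap: 8.8
finger_force: 30.0
```

Emit:
move_arm(dp=[[0,0,-1.5],[0,0,-1.5],[0,0,-1],[0,0,0]], rotation=[[0,0,0],[0,0,0],[0,0,0],[0,0,0]], hand=[0,0,0,0])

```text
clock: 14.12
eef_pos: [535.7, 146.0, 254.4]
eef_rot: [-3.141, 0.0, 1.736]
wrist_force: [-0.9, -1.3, -7.0]
finger_gap: 9.0
finger_force: 30.0
```

Emit:
move_arm(dp=[[0,0,-1],[0,0,-1],[0,0,0],[0,0,0]], rotation=[[0,0,0],[0,0,0],[0,0,0],[0,0,0]], hand=[0,0,0,0])

```text
clock: 14.62
eef_pos: [535.8, 146.0, 252.5]
eef_rot: [3.142, 0.0, 1.736]
wrist_force: [-0.3, 0.5, -6.5]
finger_gap: 9.0
finger_force: 30.0
```

Emit:
move_arm(dp=[[0,0,-1],[0,0,-1],[0,0,0],[0,0,0]], rotation=[[0,0,0],[0,0,0],[0,0,0],[0,0,0]], hand=[0,0,0,0])

```text
clock: 15.12
eef_pos: [536.0, 146.1, 250.8]
eef_rot: [3.141, -0.0, 1.736]
wrist_force: [3.8, 0.4, -1.4]
finger_gap: 9.2
finger_force: 30.0
```

Emit:
move_arm(dp=[[0,0,-1],[0,0,-1],[0,0,0],[0,0,0]], rotation=[[0,0,0],[0,0,0],[0,0,0],[0,0,0]], hand=[0,0,0,0])

```text
clock: 15.62
eef_pos: [536.3, 146.1, 249.2]
eef_rot: [3.139, 0.0, 1.736]
wrist_force: [4.4, 0.5, 2.7]
finger_gap: 9.3
finger_force: 30.0
```

Emit:
move_arm(dp=[[0,0,-1],[0,0,-1],[0,0,0],[0,0,0]], rotation=[[0,0,0],[0,0,0],[0,0,0],[0,0,0]], hand=[0,0,0,0])

```text
clock: 16.12
eef_pos: [537.1, 146.3, 248.2]
eef_rot: [3.136, -0.0, 1.736]
wrist_force: [9.0, 1.3, 7.3]
finger_gap: 9.2
finger_force: 30.0
```

Contact was at TCP z of about 252. The last step went too deep, so I'm backing off right away.

Emit:
move_arm(dp=[[0,0,-0.0],[0,0,2]], rotation=[[0,0,0],[0,0,0]], hand=[0,0])

```text
clock: 16.38
eef_pos: [536.3, 146.1, 249.3]
eef_rot: [3.139, -0.0, 1.736]
wrist_force: [2.7, -0.0, 0.2]
finger_gap: 8.8
finger_force: 30.0
```

Emit:
move_arm(dp=[[0,0,1.5],[0,0,0]], rotation=[[0,0,0],[0,0,0]], hand=[0,0])

```text
clock: 16.62
eef_pos: [535.7, 146.0, 249.9]
eef_rot: [-3.141, 0.0, 1.736]
wrist_force: [3.5, 0.7, -0.7]
finger_gap: 8.6
finger_force: 30.0
```

Emit:
move_arm(dp=[[4,0.7,0],[4,0.7,0],[4,0.6,0],[4,0.7,0],[4,0.6,0],[0,0,0]], rotation=[[0,0,0],[0,0,0],[0,0,0],[0,0,0],[0,0,0],[0,0,0]], hand=[0,0,0,0,0,0])

```text
clock: 17.38
eef_pos: [556.3, 149.4, 250.1]
eef_rot: [3.141, -0.0, 1.736]
wrist_force: [2.3, 0.5, -1.7]
finger_gap: 8.9
finger_force: 30.0
```

Emit:
move_arm(dp=[[3,0.5,0],[3,0.5,0],[3,0.5,0],[0,0,0]], rotation=[[0,0,0],[0,0,0],[0,0,0],[0,0,0]], hand=[0,0,0,0])

```text
clock: 17.88
eef_pos: [565.1, 150.9, 250.0]
eef_rot: [3.141, -0.0, 1.736]
wrist_force: [0.4, 0.2, -2.3]
finger_gap: 9.0
finger_force: 30.0
```

Emit:
move_arm(dp=[[2,0.3,0],[2,0.3,0],[2,0.4,0],[2,0.3,0],[0,0,0]], rotation=[[0,0,0],[0,0,0],[0,0,0],[0,0,0],[0,0,0]], hand=[0,0,0,0,0])

```text
clock: 18.5
eef_pos: [573.0, 152.2, 250.0]
eef_rot: [3.141, -0.0, 1.736]
wrist_force: [-0.5, 0.1, -3.2]
finger_gap: 8.9
finger_force: 30.0
```

Emit:
move_arm(dp=[[1.5,0.2,0],[1.5,0.3,0],[0,0,0]], rotation=[[0,0,0],[0,0,0],[0,0,0]], hand=[0,0,0])

```text
clock: 18.88
eef_pos: [575.9, 152.6, 250.0]
eef_rot: [3.141, 0.0, 1.736]
wrist_force: [1.0, -0.6, -2.8]
finger_gap: 9.0
finger_force: 30.0
```

Emit:
move_arm(dp=[[1.5,0.2,0],[1,0.2,0],[0,0,0]], rotation=[[0,0,0],[0,0,0],[0,0,0]], hand=[0,0,0])

```text
clock: 19.25
eef_pos: [578.3, 153.0, 249.8]
eef_rot: [-3.141, 0.0, 1.736]
wrist_force: [-1.8, -0.5, -4.0]
finger_gap: 9.4
finger_force: 30.0
```

Emit:
move_arm(dp=[[1,0.2,0],[0.5,0.1,0],[0,0,0]], rotation=[[0,0,0],[0,0,0],[0,0,0]], hand=[0,0,0])

```text
clock: 19.62
eef_pos: [579.2, 153.2, 249.2]
eef_rot: [-3.139, 0.0, 1.736]
wrist_force: [-6.2, -1.9, -7.6]
finger_gap: 8.9
finger_force: 30.0
```

The back stop is felt. Now transferring the weight downward, then checking before release.

Emit:
move_arm(dp=[[0,0,-1],[0,0,-1],[0,0,0]], rotation=[[0,0,0],[0,0,0],[0,0,0]], hand=[0,0,0])

```text
clock: 20.0
eef_pos: [579.9, 153.3, 248.2]
eef_rot: [3.141, 0.0, 1.736]
wrist_force: [-2.9, -0.3, -3.3]
finger_gap: 9.0
finger_force: 30.0
```

Emit:
move_arm(dp=[[1,0.2,-1],[0,0,-0.5],[0,0,0]], rotation=[[0,0,0],[0,0,0],[0,0,0]], hand=[0,0,0])

```text
clock: 20.38
eef_pos: [581.0, 153.5, 246.9]
eef_rot: [3.14, 0.0, 1.736]
wrist_force: [-0.4, -1.7, 1.4]
finger_gap: 9.4
finger_force: 30.0
```

Emit:
move_arm(dp=[[1,0.2,0],[0.5,0.1,0],[0,0,0]], rotation=[[0,0,0],[0,0,0],[0,0,0]], hand=[0,0,0])

```text
clock: 20.75
eef_pos: [582.0, 153.7, 246.1]
eef_rot: [-3.14, 0.0, 1.736]
wrist_force: [-5.0, -1.4, -2.4]
finger_gap: 8.7
finger_force: 30.0
```

Run:
```python
from h import *
c=camera('scene')
a=cv2.resize(c['image'][130:280,390:510,::-1],(480,600),interpolation=2)
cv2.imwrite('pics/g5.png',a)
f=[]
for i in range(4): camera('top'); s=manip.read_state(); f.append(s['wrist_force'])
print(s['eef_pos'],np.mean(f,0))
```

```text
[581.97118798 153.71577828 246.09007997] [-4.75599694 -2.67202266 -1.80248221]
```

View pics/g5.png

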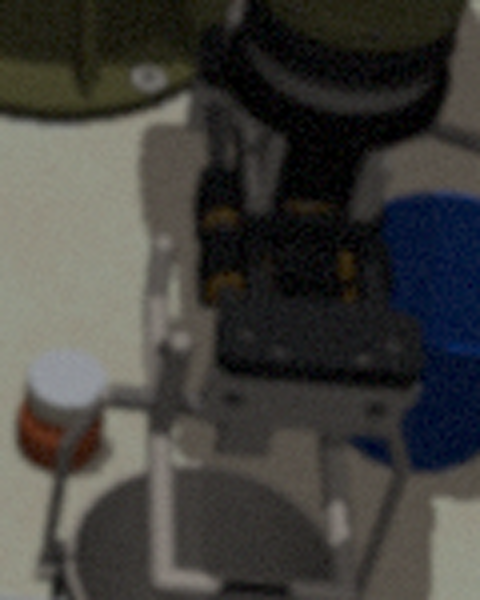

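The bar is under the keepers and against the rod (crop (165,400)), with a light stop force of about 5 N. Releasing.

Emit:
move_arm(dp=[[0,0,0],[0,0,0],[0,0,0],[0,0,0],[0,0,0],[0,0,0],[0,0,0],[0,0,0]], rotation=[[0,0,0],[0,0,0],[0,0,0],[0,0,0],[0,0,0],[0,0,0],[0,0,0],[0,0,0]], hand=[0.11,0.13,0.15,0.18,0.22,0.3,0.4,0.4], newtons=10)

```text
clock: 22.0
eef_pos: [582.3, 153.9, 246.4]
eef_rot: [3.142, -0.0, 1.736]
wrist_force: [0.1, 0.3, -1.6]
finger_gap: 37.5
finger_force: 0.0
```

Emit:
move_arm(dp=[[0,0,3],[0,0,6],[0,0,10],[0,0,15],[0,0,20],[0,0,25],[0,0,30],[0,0,30],[0,0,30],[0,0,0]], rotation=[[0,0,0],[0,0,0],[0,0,0],[0,0,0],[0,0,0],[0,0,0],[0,0,0],[0,0,0],[0,0,0],[0,0,0]], hand=[0.4,0.4,0.4,0.4,0.4,0.4,0.4,0.4,0.4,0.4])

```text
clock: 23.25
eef_pos: [582.4, 153.9, 418.4]
eef_rot: [3.137, -0.0, 1.736]
wrist_force: [-0.3, -0.2, -0.1]
finger_gap: 37.7
finger_force: 0.0
```

Emit:
move_arm(dp=[[-40,-10,0],[-50,-15,0],[-50,-15,0],[-40,-15,0],[0,0,0],[0,0,0],[0,0,0],[0,0,0]], rotation=[[0,0,0],[0,0,0],[0,0,0],[0,0,0],[0,0,0],[0,0,0],[0,0,0],[0,0,0]], hand=[0.4,0.4,0.4,0.4,0.4,0.4,0.4,0.4])

```text
clock: 24.25
eef_pos: [402.8, 99.0, 414.9]
eef_rot: [-3.14, -0.0, 1.736]
wrist_force: [0.6, -0.0, 0.3]
finger_gap: 37.8
finger_force: 0.0
```

Run:
```python
from h import *
c=camera('scene');d=camera('top')
import pickle;pickle.dump((c,d),open('end.pkl','wb'))
a=cv2.resize(c['image'][150:300,390:510,::-1],(400,500),interpolation=2)
b=cv2.resize(d['image'][140:265,185:285,::-1],(400,500),interpolation=2)
cv2.imwrite('pics/g6.png',np.hstack([a,b]));s=manip.read_state();print(s['eef_pos'],s['wrist_force'])
```

```text
[402.61284638  98.9548243  415.08493338] [-0.170429   -0.23236104  0.2867722 ]
```

View pics/g6.png

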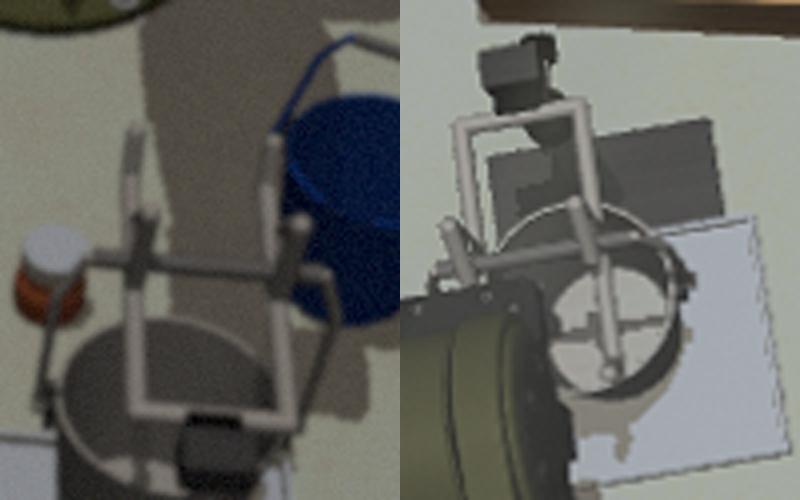

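The pail hangs upright and the bar passes behind both keeper rods (scene crop (145,262) and (290,272)). I'll check how far home it is numerically against the stand geometry.

Run:
```python
from h import *
import pickle
c,d=pickle.load(open('end.pkl','rb'))
o=np.array([577,153]);u=np.array([.986,.165]);v=np.array([-.165,.986])
z=267
for n,cam,p in [('scene',c,(390+110*.3,150+259*.3)),('scene',c,(390+210*.3,150+264*.3)),('scene',c,(390+310*.3,150+272*.3)),
 ('top',d,(185+100/4,140+260/4)),('top',d,(185+150/4,140+250/4)),('top',d,(185+240/4,140+238/4))]:
    P=atz(cam,p,z)[:2]-o;print(n,P@u,P@v)
# cross-bar corners now (same z, x=84)
print('cross',[ (atz(c,p,z-8)[:2]-o)@u for p in [(390+135*.3,150+410*.3),(390+290*.3,150+423*.3)]],[ (atz(d,p,z-8)[:2]-o)@u for p in [(185+62/4,140+122/4),(185+182/4,140+104/4)]])
# predicted pixels of bar at x=0/5 in crops
for x in (-5,0,5):
  W=[np.r_[o+u*x+v*y,z] for y in (-20,20)]
  print(x,(proj(c,W)-[390,150])/.3,(proj(d,W)-[185,140])*4)
```

```text
scene 2.4456723931316104 -44.840619404976756
scene 0.6968923863575656 2.7966831033515502
scene 0.895674261813503 50.169422411942406
top 2.6785854970085397 19.560343228480896
top 3.1752735298226438 -8.637514056918235
top 0.7360867874799715 -58.75261878665791
cross [np.float64(86.74446559854466), np.float64(87.01212793382737)] [np.float64(88.80823134379462), np.float64(86.3867841487919)]
-5 [[161.66943906 251.5929193 ]
 [245.4650473  258.01455189]] [[172.2117143  260.51029062]
 [101.01499633 273.46909779]]
0 [[162.03002789 259.24604128]
 [246.1330003  265.70828256]] [[170.98694344 251.82954899]
 [ 99.85854037 264.7861156 ]]
5 [[162.39293042 266.95540406]
 [246.80545208 273.45865196]] [[169.76584708 243.16579875]
 [ 98.70588419 256.12004902]]
```

The bar sits at stand x of about +1 to +3 and square, with the hook deflected about 3 mm under load. That agrees with being home against the stop, which I felt just before release. Handing in.

```bash
python3 -c "
from cell import manip
print(manip.sign_off())"
```

```text
the job is handed in; nothing more can be done
None
```

The pail was handed in hanging upright by its bail on both prongs, with the bar back against the stop under the keepers. The arm is clear, and the bottles and jar were not touched. While feeling for the hook height I pressed on the stand with about 16 N for a moment, slightly over the 15 N asked but below the 20 N limit.

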